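Bring the yellow wheel under the opening of a locked parts dispenser

TASK

Pull the red lock knob of the parts dispenser straight out until it clicks into its out position, turn the clear cover by its orange post until the opening is centred over the compartment with the yellow wheel, then push the knob fully home so that the cover is locked there. Leave the other things on the bench where they are.

Things in the scene. Friction and masses are not known exactly. Their poses are not given: they have to be found in the camera images.
- dispenser: Round white tray, 180 mm across, 40 high, with 6 equal compartments, on a grey board 205 x 250 x 6 screwed to the bench. Origin: on the bench, on the cover's vertical axis; z up. Compartment centres: 55 mm from the axis, every 60 degrees, the first along +y. On the -y side stands the black lock housing. The board ends 145 mm from the axis towards -y, 102.5 towards +x and -x.
- lock (a joint): Travel of the red lock knob, m: 0 = home (locked, at start), 0.020 = fully out, along the dispenser's -y. A snap spring (peak 4 to 5 N) drives it to the nearer end from mid-travel, where it stays. Home, its pin sits 15 mm deep in one of 6 notches of the cover's rim and stops the cover. Over 4 degrees off, the pin hits the rim at about 0.015 and springs back out; within that it enters.
- knob (a point): Centre of the lock knob's red mushroom head: disc 38 mm across, 14 thick, on a 10 mm round stem; axis level, 48 mm above the bench; 179 mm from the cover's axis when home, 199 when out. Home, a 30 mm free length of stem lies between the head's back and the housing's collar, where fingers can straddle the stem from above and hook the head; only the bench is under it.
- cover (a joint): Angle of the clear cover, rad, counter-clockwise positive from above; about 0 at the start, with the opening over the compartment along the dispenser's +y. At multiples of 60 degrees (1.047) the opening is over a compartment and a notch faces the pin. Stops at -3.5 and 3.5. Light friction (0.7 N at the post); stays where left. Held by the pin (some 0.1 rad of play) while the knob is home.
- opening (a point): Centre of the cover's opening, 55 mm from the cover's axis, 43 mm above the bench: a 60 degree sector between two orange edges, 20 to 81 mm from the axis, in a clear plate whose top is 45 mm above the bench (orange edges 48). The cover is 190 mm across; its grey notched rim, 81 to 95 mm from the axis, tops at 55 mm.
- post_top (a point): Top centre of the upright orange finger post on the cover: round, 14 mm across, from the plate (45 mm) to 87 mm above the bench, 57 mm from the cover's axis, 120 degrees counter-clockwise from the opening. Pushing it from behind along its circle turns the cover.
- wheel_yellow: Yellow wheel, 32 mm across, 14 high, lying loose in its compartment 55 mm from the cover's axis, seen through the clear cover; origin at the centre of its underside, 12 mm above the bench. The other compartments hold black, red, blue, purple and green wheels; at the start the opening is over the black one, the yellow one in any of the other five.
- bracket: Bystander: aluminium channel 70 x 30 x 26 mm lying near the dispenser's board on its +x side; origin at the centre of its underside.
- motor: Bystander: blue gear motor 64 x 22 x 20 mm (28 with its shaft), lying near the dispenser on its -x side; origin under the gear box's centre.
- phone: Bystander: phone 75 x 155 x 9 mm lying flat; origin at the centre of its underside.
- jar: Bystander: clear jar with blue cap, 56 mm across, 60 mm high; origin at the centre of its underside.
- driver: Bystander: green-handled screwdriver 170 mm long; origin at the middle of its length, on the bench.
- controller: Bystander: black hand controller 60 x 110 x 34 mm; origin at the centre of its underside.
- lock_housing (a point): Centre of the top of the fixed black lock housing, 72 mm above the bench, 123 mm from the cover's axis towards the dispenser's -y. Block 46 mm wide, 30 deep; a 24 mm round collar stands 4 mm out of its outer face. Same axes as the dispenser: the knob pulls along -y.

How it is judged:
On the way, in this order (a step that is already met when the one before it is completed fails the run):
1. the lock knob is pulled out to its out position (value of joint lock above 0.017 m), for 0.2 s.
2. with the knob out, the opening is turned over the yellow wheel's compartment (value of joint lock above 0.015 m and horizontal distance between opening and wheel_yellow below 0.015 m), for 0.2 s.
At the end, for the whole second after the job is handed in: The lock knob is pushed home (within 3 mm), the cover is at rest and its opening's centre is within 12 mm of the yellow wheel's centre (value of joint lock below 0.003 m and horizontal distance between opening and wheel_yellow below 0.012 m and velocity of joint cover between -0.1 and 0.1 rad/s); the robot touches nothing.
It fails at once if a bystander on the bench is moved more than 30 mm (distance of any of bracket, motor, phone, jar, driver, controller from where it was at the start of the episode above 0.03 m).
It also fails if it takes over 67 s, if anything falls off the work surface, if the arm or the gripper's body presses on something with over 40 N, if the wrist force passes 120 N, or if a joint passes its speed limit or range.

ROBOT

A 7-joint arm with a two-finger parallel gripper is mounted at the origin on the work surface. World frame = base frame: x ahead of the robot, y to its left, z up, the work surface at z = 0. Lengths are in m, angles in rad, forces in N, time in s.
With the tool pointing down it reaches from about 0.4 to 0.9 m from the base axis. Payload 5.6 kg.
Tool frame: the origin (TCP) lies on the mounting face of the last link; the fingertips stand 190 mm ahead of it and the grasp point (between the pads) lies 171 mm ahead of it; z points along the fingers, y is the line along which they close (so a half turn about z gives the same grasp; the last joint's range is limited). The gripper opens to 92 mm and grips with 3 to 60 N. Pads are 20 mm wide; open, the fingers measure 128 mm over their backs; the gripper's body (75 mm by 189 mm) begins 69 mm behind the grasp point.
Start: joints at [-1.275, 0.468, -0.012, 1.603, 0.006, 1.071, -0.056], TCP at [0.216, 0.613, 0.405] pointing down, gripper open.
Joint ranges: [-2.53, 2.53], [-0.31, 2.02], [-1.57, 1.55], [0.28, 2.44], [-1.29, 4.43], [0.15, 1.84], [-2.92, 2.92]. Speed limits (rad/s): [2.57, 2.57, 3.14, 3.14, 3.14, 3.14, 3.14].

INTERFACE

Orientations are given as [roll, pitch, yaw] about the fixed x, y, z axes, in that order (R = Rz(yaw) Ry(pitch) Rx(roll)).
In Python, from cell import arm, imaging, job gives the robot as it stands.
- The arm moves only by the tool servo_tool, never from a script. Its argument "series" is a list of rows, each a list of 3 entries, a list of its own where there are three numbers: the gripper command: -1 is shut, 1 is fully open, values between are in proportion, then the shift along the world's x, y, z as a fraction of full scale, then the turn, a rotation vector about the world's x, y, z as a fraction of full scale. A call has 1 to 8 rows; each row shifts and turns the commanded pose from where the row before left it; what a row does not reach is not made up. Full scale, the value 1, is 3 cm for a shift and pi rad for a turn. A row lasts 1/12 s, in which the tool goes at most 41.7 mm and 7.16 degrees, less where a joint would pass 70% of its speed; a pose out of reach is approached as far as the arm can. A call with a number of a shift or a turn outside -1 to 1 is refused whole. A call with a gripper value outside its range is refused whole. The fingers move at their own pace and stop on an object; the grip force is fixed at half the most. Time passes only in rows, so rows that do not move let the fingers close. It gives the time, the measured TCP pose, the force, the opening and the grip force at its end, in the units of the state.
- arm.observe(): the state, without advancing time (a new reading comes with each control period).
- imaging.camera(name): name is "side" or "top"; returns a dict with "color" (420x560x3 uint8, blue, green, red), "mtx" (3x3 intrinsics, pixels), "rvec" (rotation vector, rad) and "tvec" (3), from world to camera coordinates, as OpenCV has them. Camera axes: x right, y down, z forward; pixel columns grow to the right and rows downward; lengths in m; the calibration is good to about 2 mm. A picture is of the moment at which its call begins. There is no depth.
- job.job_done(): hands the job in; it is judged then, once.
The state is a dict: "clock": time; "qpos": joint angles; "dq": joint speeds; "tau": joint torques, N m; "position": TCP position; "orientation": TCP orientation; "wrist_force": force on the tool from outside, world axes, zero at the start; "torque": the same for the moment, N m; "opening": opening from 0.0 (shut) to 1.0 (fully open); "grasp_force": force on a finger pad.
Only numpy, scipy, OpenCV 4.12 (cv2) and the standard library are available. Lean on these libraries where they do the work, as an engineer would, in place of code of your own. Each camera call takes 0.05 s, during which the arm holds its last target. There are 200 camera calls.

## Working session

There is one attempt and no reset: what is moved stays moved. The work goes in short steps, Python scripts to look and compute and a tool call to move; the robot and the scene stay as the last step left them, time stands still between calls to the robot, and variables do not carry over. Pictures are saved under pics/ and viewed, at most 10 in all, crops included, and the job is handed in when it is done.

Besides the shell and the picture viewer there is one more tool, called after "Emit:" by a JSON object that holds its "fn" and its "kwargs". servo_tool: Moves the arm, as the interface text tells. Its arguments: {"type":"object","properties":{"series":{"type":"array"}},"required":["series"]}

```bash
mkdir -p pics; cat > h.py <<'E'
import numpy as np, cv2
from cell import arm, imaging, job
def snap(n,f):
    d=imaging.camera(n); cv2.imwrite('pics/'+f,d['color']); np.savez('pics/'+f+'.npz',**d); return d
def ray(d,uv,z):
    R=cv2.Rodrigues(np.array(d['rvec'],float))[0]; t=np.array(d['tvec'],float).ravel(); C=-R.T@t
    v=R.T@np.linalg.inv(d['mtx'])@np.array([*uv,1.]); return C+v*(z-C[2])/v[2]
def proj(d,p): return cv2.projectPoints(np.array(p,float).reshape(-1,3),d['rvec'],d['tvec'],d['mtx'],None)[0].reshape(-1,2)
E
python3 -c "
from h import *
for n in ('top','side'):
    d=snap(n,n+'0.png'); R=cv2.Rodrigues(d['rvec'])[0]; print(n,-R.T@d['tvec'].ravel())
s=arm.observe(); print(s)"
```

```text
top [ 0.5063782  -0.05485179  1.1982565 ]
side [-0.11385494 -0.65077682  0.91859223]
{'clock': 0.1, 'qpos': array([-1.27499567,  0.46831564, -0.01159995,  1.60351807,  0.00595835,
        1.07141129, -0.05627488]), 'dq': array([ 0.0004077 , -0.00105655,  0.00077942, -0.00075936, -0.00181432,
        0.00039463,  0.00038055]), 'tau': array([ 7.09822016e-04, -5.21644306e+01, -1.26085625e-02, -2.44364923e+01,
       -5.68131683e-02,  1.41438452e-02,  6.06113372e-05]), 'position': array([0.21599809, 0.61282875, 0.4038237 ]), 'orientation': array([-3.13997692e+00,  8.11348528e-05,  2.80273012e+00]), 'wrist_force': array([ 1.46753821,  0.09914235, -0.23386209]), 'torque': array([ 0.05220221, -0.02243541,  0.02658872]), 'grasp_force': 0.0, 'opening': 1.001097937920604}
```

View pics/top0.png

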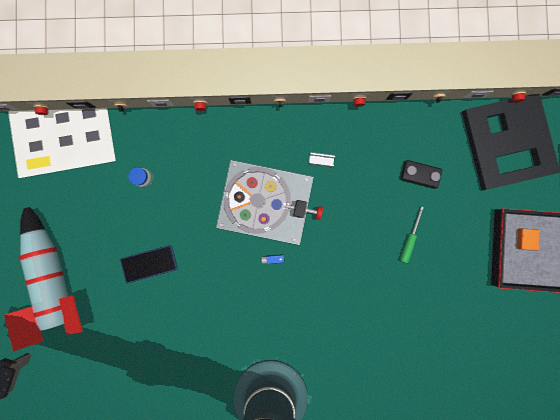

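View pics/side0.png

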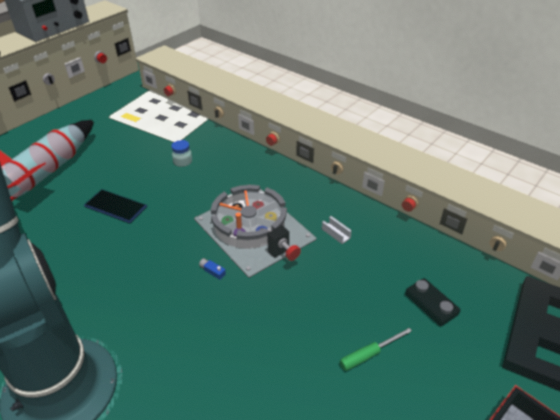

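The top view shows the dispenser at about (258,200), the knob at (320,212), the yellow wheel at (270,186), the black wheel at (239,197), and the motor and bracket close by. I'll enlarge it.

```bash
python3 -c "
from h import *
a=cv2.imread('pics/top0.png')[145:275,205:345]; cv2.imwrite('pics/c1.png',cv2.resize(a,None,fx=4.5,fy=4.5,interpolation=cv2.INTER_CUBIC))
b=cv2.imread('pics/side0.png')[175:285,185:325]; cv2.imwrite('pics/c2.png',cv2.resize(b,None,fx=5,fy=5,interpolation=cv2.INTER_CUBIC))"
```

```text
(no output)
```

View pics/c1.png

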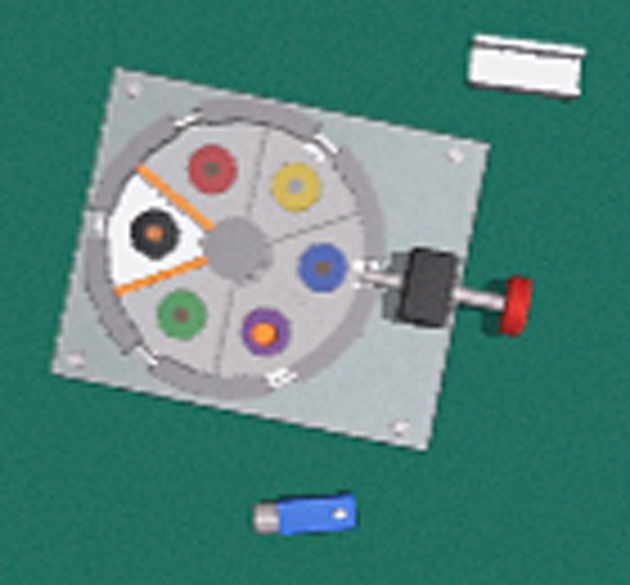

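View pics/c2.png

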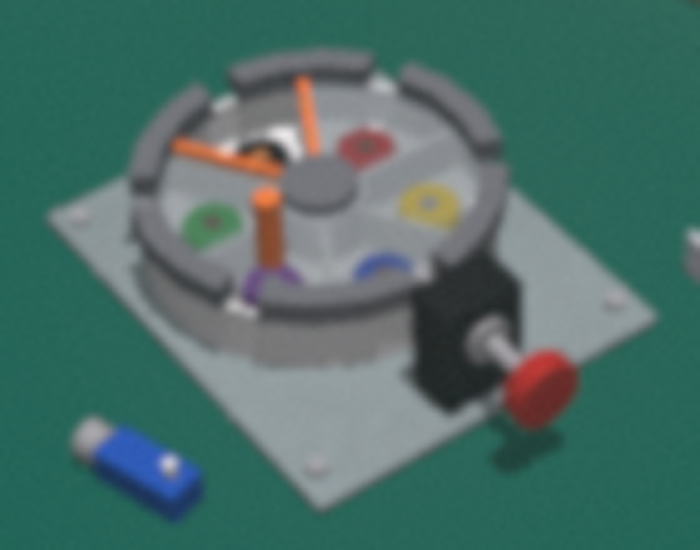

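The crops show the opening over the black wheel at image left. Yellow sits two compartments clockwise, so the cover must turn -120°. The orange post is over purple and will end over black. I'll fit the pose next.

```bash
cat >> h.py <<'E'
def cp(x,y): return ((x+.5)/4.5-.5+205,(y+.5)/4.5-.5+145)
E
python3 -c "
from h import *
d=dict(np.load('pics/top0.png.npz'))
P=[ray(d,cp(*q),.006)[:2] for q in [(115,68),(490,145),(428,450),(52,373)]]
loc=np.array([[.1025,.105],[.1025,-.145],[-.1025,-.145],[-.1025,.105]])
P=np.array(P); c=P.mean(0); l=loc-loc.mean(0)
q=P-c; yaw=np.arctan2((l[:,0]*q[:,1]-l[:,1]*q[:,0]).sum(),(l*q).sum())
R=np.array([[np.cos(yaw),-np.sin(yaw)],[np.sin(yaw),np.cos(yaw)]]); o=c-R@loc.mean(0)
print('o',o,'yaw',yaw,np.degrees(yaw)); print('res',(P-(o+loc@R.T))*1000)
for n,pt,z,L in [('yellow',(297,186),.026,None),('post',(263,333),.087,None),('knob',(516,306),.048,None),('black',(153,233),.026,None),('hub',(238,250),.045,None),('hous',(435,285),.072,None)]:
    w=ray(d,cp(*pt),z)[:2]; m=R.T@(w-o); print(n,w.round(4),'local',m.round(4),np.linalg.norm(m).round(4),np.degrees(np.arctan2(m[1],m[0])).round(1))
print('knob pred',o+R@[0,-.179],'stem mid',o+R@[0,-.157])
for a in (210,180,150,120,90): t=np.radians(a); print(a,o+R@[.057*np.cos(t),.057*np.sin(t)])
"
```

```text
o [0.56880106 0.02187042] yaw -0.2285136127595933 -13.092865572411533
res [[-0.67269909  0.53266039]
 [-1.31603089  0.26026343]
 [ 1.10972163  0.01755069]
 [ 0.87900836 -0.8104745 ]]
yellow [ 0.6093 -0.0163] local [ 0.0481 -0.028 ] 0.0557 -30.2
post [0.5152 0.0046] local [-0.0483 -0.029 ] 0.0563 -149.0
knob [ 0.5281 -0.1525] local [-1.00e-04 -1.79e-01] 0.179 -90.0
black [0.5816 0.0767] local [0.0001 0.0563] 0.0563 89.9
hub [0.5682 0.0213] local [-0.0004 -0.0007] 0.0008 -120.7
hous [ 0.5419 -0.1011] local [ 0.0017 -0.1258] 0.1258 -89.2
knob pred [ 0.52825219 -0.15247633] stem mid [ 0.53323585 -0.13104824]
210 [0.51426475 0.0052936 ]
180 [0.51328282 0.03478263]
150 [0.52717696 0.06081184]
120 [0.55222425 0.07640673]
90 [0.58171327 0.07738865]
```

Emit:
{"fn": "servo_tool", "kwargs": {"series": [[-0.2,[0.8,-1,0],[0,0,-0.0186]],[-0.2,[0.8,-1,0],[0,0,-0.0186]],[-0.2,[0.8,-1,0],[0,0,-0.0186]],[-0.2,[0.8,-1,0],[0,0,-0.0186]],[-0.2,[0.8,-1,0],[0,0,-0.0186]],[-0.2,[0.8,-1,0],[0,0,-0.0186]],[-0.2,[0.8,-1,0],[0,0,-0.0186]],[-0.2,[0.8,-1,0],[0,0,-0.0186]]]}}

```text
clock: 0.77
position: [0.4088, 0.3713, 0.4045]
orientation: [-3.141, -0.0, 2.332]
wrist_force: [0.4, 0.9, -0.1]
opening: 0.44
grasp_force: 0.0
```

Emit:
{"fn": "servo_tool", "kwargs": {"series": [[-0.2,[0.8,-1,0],[0,0,-0.0186]],[-0.2,[0.8,-1,0],[0,0,-0.0186]],[-0.2,[0.8,-1,0],[0,0,-0.0186]],[-0.2,[0.8,-1,0],[0,0,-0.0186]],[-0.2,[0.8,-1,0],[0,0,-0.0186]],[-0.2,[0,-1,0],[0,0,-0.0186]],[-0.2,[0,-1,0],[0,0,-0.0186]],[-0.2,[0,-1,0],[0,0,-0.0186]]]}}

```text
clock: 1.43
position: [0.5281, 0.1314, 0.4041]
orientation: [-3.141, 0.0, 1.864]
wrist_force: [0.3, -0.5, 0.3]
opening: 0.4
grasp_force: 0.0
```

Emit:
{"fn": "servo_tool", "kwargs": {"series": [[-0.2,[0,-1,0],[0,0,-0.0186]],[-0.2,[0,-1,0],[0,0,-0.0186]],[-0.2,[0,-1,0],[0,0,-0.0186]],[-0.2,[0,-1,0],[0,0,-0.0186]],[-0.2,[0,-1,0],[0,0,-0.0186]],[-0.2,[0,-1,0],[0,0,-0.0186]],[-0.2,[0,-1,0],[0,0,-0.0186]],[-0.2,[0,-1,0],[0,0,-0.0186]]]}}

```text
clock: 2.1
position: [0.5277, -0.1083, 0.4045]
orientation: [-3.141, -0.0, 1.398]
wrist_force: [0.3, 1.2, -0.0]
opening: 0.403
grasp_force: 0.0
```

Emit:
{"fn": "servo_tool", "kwargs": {"series": [[-0.2,[0.183,-0.757,0],[0,0,-0.0178]],[-0.2,[0,0,-1],[0,0,0]],[-0.2,[0,0,-1],[0,0,0]],[-0.2,[0,0,-1],[0,0,0]],[-0.2,[0,0,-0.8],[0,0,0]],[-0.2,[0,0,0],[0,0,0]]]}}

```text
clock: 2.6
position: [0.5316, -0.1289, 0.2862]
orientation: [-3.133, 0.001, 1.345]
wrist_force: [-0.5, -0.5, 0.1]
opening: 0.401
grasp_force: 0.0
```

```bash
python3 -c "
from h import *
d=snap('side','s1.png'); s=arm.observe(); print(s['position'],s['orientation'],s['opening'])
a=d['color'][130:290,180:380]; cv2.imwrite('pics/s1c.png',cv2.resize(a,None,fx=3.5,fy=3.5,interpolation=cv2.INTER_CUBIC))"
```

```text
[ 0.53257493 -0.1294423   0.28858377] [-3.13604297e+00  1.08529289e-03  1.34417209e+00] 0.4003762563325716
```

View pics/s1c.png

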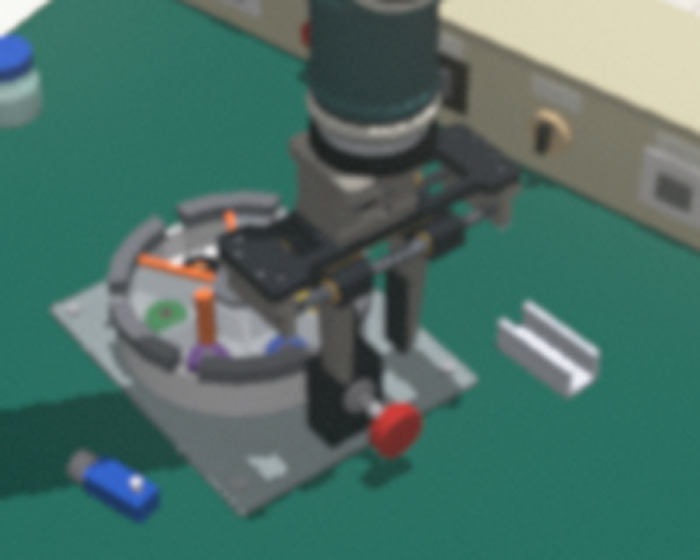

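The side view shows the fingers above the stem, between the housing and the red head, on the right axis. Next I lower, then close around the stem.

Emit:
{"fn": "servo_tool", "kwargs": {"series": [[-0.2,[0.0,-0.04,-0.7],[0,0,0]],[-0.2,[0,0,-0.6],[0,0,0]],[-0.2,[0,0,-0.6],[0,0,0]],[-0.2,[0,0,-0.4],[0,0,0]],[-0.2,[0,0,0],[0,0,0]],[-0.2,[0,0,0],[0,0,0]]]}}

```text
clock: 3.15
position: [0.534, -0.1311, 0.2225]
orientation: [3.141, 0.0, 1.344]
wrist_force: [-0.4, 0.6, 0.3]
opening: 0.4
grasp_force: 0.0
```

Emit:
{"fn": "servo_tool", "kwargs": {"series": [[-0.7,[0,0,0],[0,0,0]],[-0.7,[0,0,0],[0,0,0]],[-0.7,[0,0,0],[0,0,0]],[-0.7,[0,0,0],[0,0,0]]]}}

```text
clock: 3.48
position: [0.5338, -0.1309, 0.2225]
orientation: [3.14, -0.0, 1.345]
wrist_force: [-0.0, 1.2, 0.6]
opening: 0.156
grasp_force: 0.0
```

Emit:
{"fn": "servo_tool", "kwargs": {"series": [[-0.7,[-0.042,-0.179,0],[0,0,0]],[-0.7,[-0.042,-0.179,0],[0,0,0]],[-0.7,[-0.042,-0.179,0],[0,0,0]],[-0.7,[-0.042,-0.179,0],[0,0,0]],[-0.7,[0,0,0],[0,0,0]],[-0.7,[0,0,0],[0,0,0]]]}}

```text
clock: 3.98
position: [0.5281, -0.1536, 0.2216]
orientation: [-3.141, 0.001, 1.343]
wrist_force: [0.2, 0.1, -0.2]
opening: 0.15
grasp_force: 0.0
```

```bash
python3 -c "
from h import *
d=snap('side','s2.png'); s=arm.observe(); print(s['position'],s['wrist_force'])
o=np.array([.5688,.02187]);y=-.2285
for v in (.179,.199): print(v,proj(d,[o[0]+np.sin(y)*v,o[1]-np.cos(y)*v,.048]))
for f in ('side0.png','s2.png'):
    h=cv2.cvtColor(cv2.imread('pics/'+f),cv2.COLOR_BGR2HSV)
    m=((h[...,0]<6)|(h[...,0]>174))&(h[...,1]>170)&(h[...,2]>90); ys,xs=np.nonzero(m[230:290,265:330]); print(f,xs.mean()+265,ys.mean()+230,len(xs))"
```

```text
[ 0.52821211 -0.15307204  0.2215791 ] [ 0.39693347 -0.55696071  0.55002364]
0.179 [[293.47618623 252.32857123]]
0.199 [[298.9386469  257.42740085]]
side0.png 291.73333333333335 249.4 30
s2.png 297.18333333333334 254.65 60
```

The knob head shifted by the predicted (5.5, 5.2) px, so it is fully out. Next I open, lift, and swing round to the post.

Emit:
{"fn": "servo_tool", "kwargs": {"series": [[-0.2,[0,0.05,0],[0,0,0]],[-0.2,[0,0,0],[0,0,0]],[-0.2,[0,0,0],[0,0,0]],[-0.2,[0,0,1],[0,0,0]],[-0.2,[0,0,1],[0,0,0]],[-0.2,[0,0,1],[0,0,0]],[-0.2,[0,0,1],[0,0,0]]]}}

```text
clock: 4.62
position: [0.5283, -0.1507, 0.3428]
orientation: [-3.141, 0.0, 1.345]
wrist_force: [0.2, 0.5, -0.1]
opening: 0.401
grasp_force: 0.0
```

Emit:
{"fn": "servo_tool", "kwargs": {"series": [[-0.2,[-0.058,0.66,0],[0,0,0.03333]],[-0.2,[-0.058,0.66,0],[0,0,0.03333]],[-0.2,[-0.058,0.66,0],[0,0,0.03333]],[-0.2,[-0.058,0.66,0],[0,0,0.03333]],[-0.2,[-0.058,0.66,0],[0,0,0.03333]],[-0.2,[-0.058,0.66,0],[0,0,0.03333]],[-0.2,[-0.058,0.66,0],[0,0,0.03333]],[-0.2,[-0.058,0.66,0],[0,0,0.03333]]]}}

```text
clock: 5.28
position: [0.5143, 0.0086, 0.3418]
orientation: [3.141, 0.0, 2.188]
wrist_force: [0.7, -0.1, 0.0]
opening: 0.397
grasp_force: 0.0
```

Emit:
{"fn": "servo_tool", "kwargs": {"series": [[-0.2,[0,0,0],[0,0,0.03333]],[-0.2,[0,0,0],[0,0,0.03333]],[-0.2,[0,0,0],[0,0,0.03333]],[-0.2,[0,0,0],[0,0,0.03333]],[-0.2,[0,0,0],[0,0,0.03333]],[-0.2,[0,0,0],[0,0,0.03333]],[-0.2,[0,0,0],[0,0,0.03333]],[-0.2,[0,0,0],[0,0,0.03333]]]}}

```text
clock: 5.95
position: [0.5145, 0.0077, 0.3417]
orientation: [-3.142, 0.0, 3.025]
wrist_force: [-1.0, 0.3, 0.8]
opening: 0.397
grasp_force: 0.0
```

Emit:
{"fn": "servo_tool", "kwargs": {"series": [[-0.2,[0,0,0],[0,0,0.03333]],[-0.2,[0,0,0],[0,0,0.03333]],[-0.2,[0,0,0],[0,0,0.03333]],[-0.2,[0,0,0],[0,0,0.03333]],[-0.2,[0,0,0],[0,0,0]],[-0.2,[0,0,0],[0,0,0]],[-0.2,[0,0,0],[0,0,0]]]}}

```text
clock: 6.53
position: [0.5145, 0.0075, 0.3417]
orientation: [3.142, -0.0, -2.847]
wrist_force: [-0.2, -0.2, -0.1]
opening: 0.399
grasp_force: 0.0
```

Emit:
{"fn": "servo_tool", "kwargs": {"series": [[-0.2,[0,-0.07,-0.8],[0,0,0]],[-0.2,[0,0,-0.8],[0,0,0]],[-0.2,[0,0,-0.8],[0,0,0]],[-0.2,[0,0,-0.66],[0,0,0]],[-0.6,[0,0,0],[0,0,0]],[-0.6,[0,0,0],[0,0,0]],[-0.6,[0,0,0],[0,0,0]]]}}

```text
clock: 7.12
position: [0.5151, 0.0055, 0.2508]
orientation: [-3.141, 0.001, -2.845]
wrist_force: [0.1, 0.6, -0.1]
opening: 0.21
grasp_force: 0.0
```

```bash
python3 -c "
from h import *
o=np.array([.5688,.02187]);y=np.radians(-13.09)
p=lambda a:o+.057*np.array([np.cos(np.radians(a)+y),np.sin(np.radians(a)+y)])
s=arm.observe(); print(s['position'],s['orientation'],s['opening'])
for i in range(20): print(i,((p(210-6*i-6)-p(210-6*i))/.03).round(3).tolist())"
```

```text
[0.51510221 0.0055403  0.25081154] [-3.14122071e+00  1.24200467e-03 -2.84521562e+00] 0.20999712096239714
0 [-0.048, 0.193]
1 [-0.027, 0.197]
2 [-0.007, 0.199]
3 [0.014, 0.198]
4 [0.035, 0.196]
5 [0.055, 0.191]
6 [0.075, 0.184]
7 [0.094, 0.175]
8 [0.111, 0.165]
9 [0.128, 0.152]
10 [0.143, 0.138]
11 [0.157, 0.122]
12 [0.169, 0.105]
13 [0.179, 0.087]
14 [0.187, 0.068]
15 [0.193, 0.048]
16 [0.197, 0.027]
17 [0.199, 0.007]
18 [0.198, -0.014]
19 [0.196, -0.035]
```

Emit:
{"fn": "servo_tool", "kwargs": {"series": [[-0.6,[-0.048,0.193,0],[0,0,-0.03333]],[-0.6,[-0.027,0.197,0],[0,0,-0.03333]],[-0.6,[-0.007,0.199,0],[0,0,-0.03333]],[-0.6,[0.014,0.198,0],[0,0,-0.03333]],[-0.6,[0.035,0.196,0],[0,0,-0.03333]],[-0.6,[0.055,0.191,0],[0,0,-0.03333]],[-0.6,[0.075,0.184,0],[0,0,-0.03333]]]}}

```text
clock: 7.7
position: [0.5182, 0.0463, 0.2517]
orientation: [3.14, 0.003, 2.7]
wrist_force: [0.5, -0.8, -0.2]
opening: 0.199
grasp_force: 0.5
```

Emit:
{"fn": "servo_tool", "kwargs": {"series": [[-0.6,[0.094,0.175,0],[0,0,-0.03333]],[-0.6,[0.111,0.165,0],[0,0,-0.03333]],[-0.6,[0.128,0.152,0],[0,0,-0.03333]],[-0.6,[0.143,0.138,0],[0,0,-0.03333]],[-0.6,[0.157,0.122,0],[0,0,-0.03333]],[-0.6,[0.169,0.105,0],[0,0,-0.03333]],[-0.6,[0.179,0.087,0],[0,0,-0.03333]]]}}

```text
clock: 8.28
position: [0.5475, 0.0747, 0.2517]
orientation: [3.139, -0.0, 1.967]
wrist_force: [-1.7, -0.8, -0.6]
opening: 0.202
grasp_force: 0.5
```

Emit:
{"fn": "servo_tool", "kwargs": {"series": [[-0.6,[0.187,0.068,0],[0,0,-0.03333]],[-0.6,[0.193,0.048,0],[0,0,-0.03333]],[-0.6,[0.197,0.027,0],[0,0,-0.03333]],[-0.6,[0.199,0.007,0],[0,0,-0.03333]],[-0.6,[0.198,-0.014,0],[0,0,-0.03333]],[-0.6,[0.196,-0.035,0],[0,0,-0.03333]],[-0.6,[0,0,0],[0,0,0]],[-0.6,[0,0,0],[0,0,0]]]}}

```text
clock: 8.95
position: [0.5824, 0.078, 0.2511]
orientation: [3.14, -0.001, 1.348]
wrist_force: [0.0, -0.1, -0.1]
opening: 0.199
grasp_force: 0.0
```

Emit:
{"fn": "servo_tool", "kwargs": {"series": [[-0.9,[-0.02,0,0],[0,0,0]],[-0.9,[0,0,0],[0,0,0]],[-0.9,[0,0,0],[0,0,0]],[-0.9,[0,0,0],[0,0,0]],[-0.9,[0,0,0],[0,0,0]]]}}

```text
clock: 9.37
position: [0.5817, 0.0778, 0.2507]
orientation: [3.141, -0.001, 1.345]
wrist_force: [-0.6, 2.0, 6.1]
opening: 0.141
grasp_force: 30.0
```

Emit:
{"fn": "servo_tool", "kwargs": {"series": [[-0.2,[0,0,0],[0,0,0]],[-0.2,[0,0,0],[0,0,0]],[-0.2,[0,0,0],[0,0,0]],[-0.2,[0,0,1],[0,0,0]],[-0.2,[0,0,1],[0,0,0]],[-0.2,[0,0,1],[0,0,0]],[-0.2,[0,0,1],[0,0,0]]]}}

```text
clock: 9.95
position: [0.5811, 0.0772, 0.3707]
orientation: [-3.141, 0.001, 1.344]
wrist_force: [0.7, -0.2, -0.2]
opening: 0.399
grasp_force: 0.0
```

Emit:
{"fn": "servo_tool", "kwargs": {"series": [[-1,[-0.226,-0.98,0],[0,0,0]],[-1,[-0.226,-0.98,0],[0,0,0]],[-1,[-0.226,-0.98,0],[0,0,0]],[-1,[-0.226,-0.98,0],[0,0,0]],[-1,[-0.226,-0.98,0],[0,0,0]],[-1,[-0.226,-0.98,0],[0,0,0]],[-1,[-0.226,-0.98,0],[0,0,0]],[-1,[-0.226,-0.98,0],[0,0,0]]]}}

```text
clock: 10.62
position: [0.5264, -0.159, 0.3696]
orientation: [-3.141, 0.0, 1.344]
wrist_force: [1.1, 0.5, -0.1]
opening: 0.003
grasp_force: 0.0
```

Emit:
{"fn": "servo_tool", "kwargs": {"series": [[-1,[-0.226,-0.98,0],[0,0,0]],[-1,[-0.226,-0.98,0],[0,0,0]],[-1,[0,0,-1],[0,0,0]],[-1,[0,0,-1],[0,0,0]],[-1,[0,0,-1],[0,0,0]],[-1,[0,0,-1],[0,0,0]],[-1,[0,0,-0.95],[0,0,0]],[-1,[0,0,0],[0,0,0]]]}}

```text
clock: 11.28
position: [0.5114, -0.2154, 0.2164]
orientation: [-3.132, -0.0, 1.344]
wrist_force: [-0.1, 0.8, -0.6]
opening: 0.004
grasp_force: 0.0
```

```bash
python3 -c "
from h import *
d=snap('top','t3.png'); s=arm.observe(); print(s['position'],s['orientation'],s['opening'])
a=d['color'][145:275,205:345]; cv2.imwrite('pics/t3c.png',cv2.resize(a,None,fx=4.5,fy=4.5,interpolation=cv2.INTER_CUBIC))"
```

```text
[ 0.51228992 -0.21621173  0.2190244 ] [-3.13531922e+00  1.64633416e-04  1.34387275e+00] 0.003226786366670764
```

View pics/t3c.png

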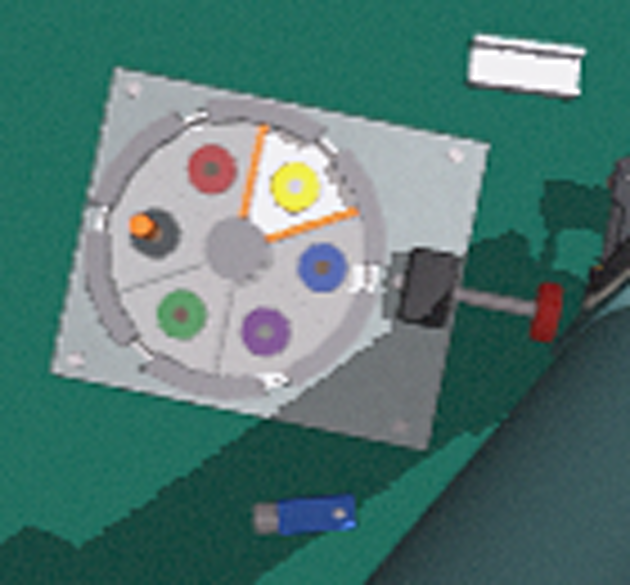

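The opening sits over yellow, with both orange edges bracketing it, and the knob is out at (545,312). Now I push it home.

Emit:
{"fn": "servo_tool", "kwargs": {"series": [[-1,[0.045,0.195,0],[0,0,0]],[-1,[0.045,0.195,0],[0,0,0]],[-1,[0.045,0.195,0],[0,0,0]],[-1,[0.045,0.195,0],[0,0,0]],[-1,[0.045,0.195,0],[0,0,0]],[-1,[0.045,0.195,0],[0,0,0]],[-1,[0.03,0.13,0],[0,0,0]],[-1,[0,0,0],[0,0,0]]]}}

```text
clock: 12.0
position: [0.5231, -0.1757, 0.2214]
orientation: [-3.141, -0.002, 1.346]
wrist_force: [0.5, 0.3, 1.0]
opening: 0.003
grasp_force: 0.0
```

Emit:
{"fn": "servo_tool", "kwargs": {"series": [[-1,[0.023,0.098,0],[0,0,0]],[-1,[0.023,0.098,0],[0,0,0]],[-1,[0.015,0.065,0],[0,0,0]],[-1,[0,0,0],[0,0,0]]]}}

```text
clock: 12.33
position: [0.5243, -0.1698, 0.2212]
orientation: [-3.141, 0.001, 1.344]
wrist_force: [-0.7, -1.3, -1.2]
opening: 0.007
grasp_force: 0.8
```

Emit:
{"fn": "servo_tool", "kwargs": {"series": [[-1,[0.015,0.065,0],[0,0,0]],[-1,[0,0,0],[0,0,0]],[-1,[0,0,0],[0,0,0]]]}}

```text
clock: 12.58
position: [0.5243, -0.1693, 0.2213]
orientation: [3.141, 0.003, 1.343]
wrist_force: [-1.9, -3.9, -0.5]
opening: 0.002
grasp_force: 2.8
```

Emit:
{"fn": "servo_tool", "kwargs": {"series": [[-1,[-0.15,-0.65,0],[0,0,0]],[-1,[-0.15,-0.65,0],[0,0,0]],[-1,[-0.15,-0.65,0],[0,0,0]],[-1,[0,-0.3,1],[0,0,0]],[-1,[0,0,1],[0,0,0]],[-1,[0,0,1],[0,0,0]],[-1,[0,0,1],[0,0,0]],[-1,[0,0,0],[0,0,0]]]}}

```text
clock: 13.25
position: [0.5128, -0.2364, 0.3466]
orientation: [3.133, -0.0, 1.344]
wrist_force: [0.9, -1.2, -0.0]
opening: 0.006
grasp_force: 0.0
```

```bash
python3 -c "
from h import *
d=snap('top','t4.png'); s=snap('side','s4.png')
for f,(a,b,c,e) in (('side0.png',(230,290,265,330)),('s2.png',(230,290,265,330)),('s4.png',(230,290,265,330)),('top0.png',(195,235,310,335)),('t3.png',(195,235,310,335)),('t4.png',(195,235,310,335))):
    h=cv2.cvtColor(cv2.imread('pics/'+f),cv2.COLOR_BGR2HSV)
    m=((h[...,0]<6)|(h[...,0]>174))&(h[...,1]>170)&(h[...,2]>90); ys,xs=np.nonzero(m[a:b,c:e]); print(f,xs.mean()+c,ys.mean()+a,len(xs))
A=cv2.resize(d['color'][145:275,205:345],None,fx=2.8,fy=2.8,interpolation=2);B=cv2.resize(s['color'][175:305,185:325],None,fx=2.8,fy=2.8,interpolation=2)
cv2.imwrite('pics/f4.png',np.hstack([A,B]))"
```

```text
side0.png 291.73333333333335 249.4 30
s2.png 297.18333333333334 254.65 60
s4.png nan nan 0
top0.png 319.0508474576271 212.47457627118644 59
t3.png 326.0925925925926 214.03703703703704 54
t4.png 319.2037037037037 212.38888888888889 54<string>:6: RuntimeWarning: Mean of empty slice.
  ret = ret.dtype.type(ret / rcount)
```

View pics/f4.png

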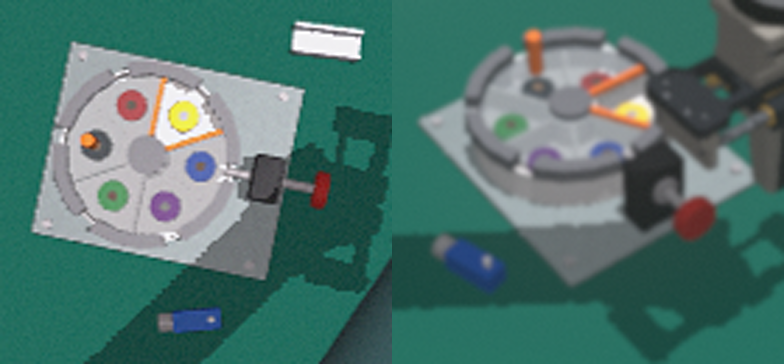

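The knob is back at its home pixel (319.2,212.4, against 319.1,212.5 at the start). The opening is over yellow, the bystanders haven't moved, and the arm is clear, so I'm handing it in.

```bash
python3 -c "
from h import *
print(job.job_done())"
```

```text
the job is handed in; nothing more can be done
None
```

The knob was pulled out, the cover turned until its opening was over the yellow wheel, and the knob pushed back home; I handed the job in at about 13 s on the robot clock, and the hand-in gave no verdict.

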